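Move the engraver's flat battery to its charger

ROBOT

A 6-joint arm with a two-finger parallel gripper is mounted at the origin on the work surface. World frame = base frame: x ahead of the robot, y to its left, z up, the work surface at z = 0. Lengths are in mm, angles in rad, forces in N, time in s.
With the tool pointing down it reaches from about 300 to 775 mm from the base axis. Payload 14.6 kg.
Tool frame: the origin (TCP) lies between the finger pads; the fingertips stand 8 mm ahead of it and the grasp point (between the pads) lies 11 mm behind it; z points along the fingers, y is the direction in which the jaws open and shut (so a half turn about z gives the same grasp; the last joint's range is limited). The gripper opens to 94 mm and grips with 3 to 60 N. Pads are 16 mm wide; open, the fingers measure 119 mm over their backs; the gripper's body (75 mm by 177 mm) begins 78 mm behind the grasp point.
Start: joints at [-1.354, 0.3, 1.521, -0, 1.321, -0.067], TCP at [153.996, -527.991, 213.446] pointing down, gripper open.
Joint ranges: [-3.03, 3.03], [-0.79, 2.21], [0.23, 2.52], [-1.04, 4.18], [0, 3.07], [-2.55, 2.55]. Speed limits (rad/s): [2.22, 2.22, 2.57, 3.14, 3.14, 3.14].

INTERFACE

Orientations are given as [roll, pitch, yaw] about the fixed x, y, z axes, in that order (R = Rz(yaw) Ry(pitch) Rx(roll)).
In Python, from cell import manip gives the robot as it stands. The module is installed in compiled form; this text tells all that it offers.
- The arm moves only by the tool send_rows, never from a script. Its argument "series" is a list that holds one entry, the list of rows, each a list of 5 numbers: the opening, from 0 (shut) to 1 (fully open), then the shift along the tool's x, y, z in mm, then the turn about the tool's z in degrees. In form: [[[gripper, dx, dy, dz, roll], ...]]. A call has 1 to 10 rows; each row is the pose to reach, as a shift and turn from the pose commanded when the call began, along the tool's axes at that moment; what a row does not reach only later rows make up. A row lasts 1/10 s, in which the tool goes at most 50 mm and 8.59 degrees, less where a joint would pass 70% of its speed; a pose out of reach is approached as far as the arm can. A call with a gripper value outside its range is refused whole. The fingers move at their own pace and stop on an object; "newtons" is the grip in N (left out, the last holds). Time passes only in rows, so rows that repeat a pose let the fingers close. It gives the time, the measured TCP pose, the force and the opening at its end, in the units of the state.
- manip.read_state(): the state, without advancing time (a new reading comes with each control period).
- manip.camera(name): name is "side" or "top" or "wrist"; returns a dict with "img" (400x640x3 uint8, red, green, blue), "vfov" (degrees; the focal length in pixels is half the picture's height over the tangent of half this angle, whatever the lens; pixels are square), "cx", "cy" (the principal point, pixels), "pose" (4x4, takes a point from camera to world coordinates); the wrist camera has in their place "T_tool_cam" (4x4, takes a point from camera to tool coordinates, whose origin is the TCP and whose axes are the flange's). Camera axes: x right, y down, z forward; pixel columns grow to the right and rows downward; lengths in mm; the calibration is good to about 2 mm. A picture is of the moment at which its call begins: read the wrist's pose just before it. There is no depth.
- manip.sign_off(): hands the job in, once; it reports no verdict.
Trained networks look in a picture, given as the dict that the camera call returned (one of the last four; its "shot" number tells which), for a name from the list of things; names that differ only in an ending like _2 or _b are one class to them, and where a whole thing is asked for, a point or a joint stands for the part that bears it (a point fixed in the world has none). Each returns a list of dicts, best first, with "conf" (0 to 1); they miss things now and then, are a little off and sometimes report something else, mostly with a low value. They report only what shows in the picture. A call takes as long as a camera call. They do not tell look-alikes from the thing itself.
- manip.find_in(target, picture): "rect" ([left, top, width, height] in pixels, round what is visible of it).
- manip.silhouettes(target, picture): "pixels" (400x640 bool, what is visible of it) and "rect" ([left, top, width, height] in pixels, round what is visible of it).
The state is a dict: "clock": time; "joints": joint angles; "qd": joint speeds; "effort": joint torques, N m; "eef_pos": TCP position; "eef_rot": TCP orientation; "wrist_force": force on the tool from outside, world axes, zero at the start; "moment": the same for the moment, N m; "finger_gap": finger opening in mm.
Only numpy, scipy, OpenCV 4.12 (cv2) and the standard library are available. Lean on these libraries where they do the work, as an engineer would, in place of code of your own. Each camera call takes 0.05 s, during which the arm holds its last target. There are 200 camera calls.

TASK

The battery of the engraver's power unit (the light grey case) is flat: press its orange snap tab in while you lift it straight out, then lower it, tab on the side of the orange mark, into the bay of the white charger until it is fully home, and let go so that the tab clicks out and holds it. Be gentle throughout: do not tear at the latch, crush the tab or force the pack into the bay, and leave the other things on the bench where they are.

Things in the scene. Friction and masses are not known exactly. Their poses are not given: they have to be found in the camera images.
- pack_center (a point): Battery pack: upright blue block 56 (x) x 30 (y) x 96 (z) mm, 0.21 to 0.42 kg, orange snap tab on its +y face. This point: its centre, 48 mm above its underside; z up. Starts latched in the power unit, underside 46 mm below the mouth, 50 mm showing. Grip it across y: one finger on the tab's pad, the other on the ribbed opposite face; 15 to 40 N of grip is safe.
- tab_pad (a point): Outer face centre of the snap tab's pad, 24 mm wide, 32 mm high, 7 mm proud of the pack's +y face (22 mm from the pack's middle plane), 24 mm above the pack's centre; its lower edge is 10 mm above the bay's mouth when home. The same part has a tooth inside the bay: 20 mm wide, flat top 29 mm above the pack's underside, ramped below, 5 mm proud.
- tab (a joint): How far the tab is pressed in towards the pack (m): 0 sprung out, 0.0065 at its stop. Its spring pushes with 5 N at 0, 12 N at the stop. Pressed 5 mm or more, the tooth clears the bay's catch lip; with the tab out, the tooth catches under the lip after 2 mm of lift.
- unit_mouth (a point): Centre of the bay's mouth on top of the engraver's power unit (fixed light grey case 150 x 120 x 58 mm; black dial and red switch on its -x front). z up, 58 mm above the bench; catch lip in the bay's +y wall. Bay 58.5 (x) x 32.5 (y) mm, 46 mm deep, its top 8 mm widening by 5 mm on each side.
- charger_mouth (a point): Centre of the charger's top (fixed white case 150 x 120 x 58 mm, lights on its -x front), 58 mm above the bench, z up; latch side +y, marked orange. Its bay is shaped like the unit's but is a separate green-rimmed moulding, square with the case and 2.5 to 4 mm off this point in x and also in y, either way: find it by eye or feel (its sloped lead-in pushes the pack to the middle).
- contacts (a joint): How far the charger's sprung contact block, 6 mm high on its bay's floor, is pressed down (m): 0 free, 0.006 flush with the hard floor. It pushes back with 5 N at 0, 10 N when flush. Let go at the bottom, the pack rises 2 mm and hangs by its tooth: its centre 4 mm above the mouth, this joint at 0.004. Let go higher, it is pushed up and not held.
- unit: The same power unit; origin under its centre on the bench. Pulling or levering the pack against it with over 25 N may tear the latch.
- charger: The same charger; origin under its centre on the bench. Pressing the pack on it, down or sideways, with over 25 N may do damage.
- ring_stand: Bystander, leave alone: turned wooden cone on a round foot, 48 mm across, 60 mm tall, with a gem ring on it; origin under its centre.
- loupe: Bystander, leave alone: black eye loupe, 36 mm across, 26 mm tall; origin under its centre.
- gem_tray: Bystander, leave alone: wooden tray of loose stones, 90 x 140 x 22 mm; origin under its centre.
- pliers: Bystander, leave alone: red-handled pliers lying flat, 130 mm long.
- hammer: Bystander, leave alone: brass-headed hammer lying flat.
- flux_jar: Bystander, leave alone: small jar, 50 mm across, 60 mm tall; origin under its centre.
- screwdriver: Bystander, leave alone: screwdriver lying flat.
There are look-alikes about, which are no part of the job. There is more than one size of the charger; the job needs the smaller.

How it is judged:
By the outcome, as a careful person would: the job done as asked, in the order asked, and still so for the second after the job is handed in, with the robot touching nothing.
It also fails if it takes over 69 s, if anything falls off the work surface, if the arm or the gripper's body presses on something with over 40 N, if the wrist force passes 120 N, or if a joint passes its speed limit or range.

## Working session

There is one attempt and no reset: what is moved stays moved. The work goes in short steps, Python scripts to look and compute and a tool call to move; the robot and the scene stay as the last step left them, time stands still between calls to the robot, and variables do not carry over. Pictures are saved under pics/ and viewed, about 8 in all and at most 12, crops included, and the job is handed in when it is done.

Besides the shell and the picture viewer there is one more tool, called after "Call:" by a JSON object that holds its "op" and its "data". send_rows: Moves the arm, as the interface text tells. Its arguments: {"type":"object","properties":{"series":{"type":"array"},"newtons":{"type":"number"}},"required":["series"]}

```bash
mkdir -p pics; cat > h.py <<'E'
import numpy as np, cv2
from cell import manip
def save(c,n): cv2.imwrite('pics/'+n+'.png',c['img'][...,::-1])
def f(c): return 200/np.tan(np.radians(c['vfov']/2))
def ray(c,u,v,P=None):
    P=c['pose'] if P is None else P
    d=P[:3,:3]@np.array([(u-c['cx'])/f(c),(v-c['cy'])/f(c),1]); return P[:3,3],d
def atz(c,u,v,z,P=None):
    o,d=ray(c,u,v,P); return o+d*(z-o[2])/d[2]
def proj(c,p,P=None):
    P=np.array(c['pose'] if P is None else P); q=P[:3,:3].T@(np.array(p)-P[:3,3]); return c['cx']+f(c)*q[0]/q[2], c['cy']+f(c)*q[1]/q[2]
def toolpose(s):
    from scipy.spatial.transform import Rotation as R
    T=np.eye(4);T[:3,:3]=R.from_euler('xyz',s['eef_rot']).as_matrix();T[:3,3]=s['eef_pos'];return T
E
python3 - <<'E'
from h import *
s=manip.read_state();print({k:np.round(v,3).tolist() for k,v in s.items()})
for n in('top','side'):
    c=manip.camera(n);save(c,n+'0');print(n,c['vfov'],c['cx'],c['cy'],np.round(c['pose'],3).tolist())
    for t in('pack_center','unit','charger','tab_pad'):
        for r in manip.find_in(t,c)[:4]:
            x,y,w,h=r['rect'];print(t,np.round(r['rect'],1).tolist(),round(r['conf'],2),np.round(atz(c,x+w/2,y+h/2,58),0))
E
```

```text
{'clock': 0.0, 'joints': [-1.354, 0.3, 1.522, -0.0, 1.321, -0.067], 'qd': [0.0, -0.0, 0.001, -0.001, 0.0, -0.0], 'effort': [0.0, -53.182, -35.273, 0.071, 0.024, -0.0], 'eef_pos': [153.962, -527.749, 212.911], 'eef_rot': [-3.14, -0.0, 0.284], 'wrist_force': [-0.661, -0.367, -0.153], 'moment': [-0.033, -0.033, -0.03], 'finger_gap': 93.715}
top 51.52659423415641 328.8217940612777 202.0479473793171 [[-0.006, -0.995, 0.104, 340.525], [-1.0, 0.004, -0.014, -5.776], [0.013, -0.104, -0.994, 1104.266], [0.0, 0.0, 0.0, 1.0]]
pack_center [223.7, 131.9, 21.8, 25.1] 0.92 [600. 221.  58.]
unit [211.6, 118.0, 53.8, 63.3] 0.6 [586. 210.  58.]
charger [403.5, 264.3, 88.6, 108.9] 0.91 [ 158. -313.   58.]
charger [342.8, 117.2, 62.8, 71.1] 0.83 [ 577. -138.   58.]
charger [249.4, 72.5, 41.1, 41.9] 0.39 [735. 131.  58.]
tab_pad [252.5, 73.5, 35.3, 41.0] 0.36 [733. 131.  58.]
side 43.81287425535476 316.3611266288913 201.9004180227632 [[0.999, -0.024, 0.033, 407.662], [-0.041, -0.579, 0.814, -983.333], [-0.001, -0.815, -0.579, 774.565], [0.0, 0.0, 0.0, 1.0]]
pack_center [354.9, 144.6, 23.3, 19.5] 0.73 [603. 253.  58.]
unit [332.6, 147.9, 55.4, 42.4] 0.79 [576. 174.  58.]
charger [338.8, 222.7, 80.5, 63.6] 0.97 [ 577. -178.   58.]
charger [102.0, 256.3, 142.6, 117.2] 0.67 [ 164. -332.   58.]
```

```bash
python3 -c "
import cv2,numpy as np
a=cv2.imread('pics/top0.png')[40:400,170:510];b=cv2.imread('pics/side0.png')[100:400,90:470]
cv2.imwrite('pics/top0c.png',cv2.resize(a,None,fx=1.66,fy=1.66,interpolation=2));cv2.imwrite('pics/side0c.png',cv2.resize(b,None,fx=2,fy=2,interpolation=2))"
```

```text
(no output)
```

View pics/top0c.png

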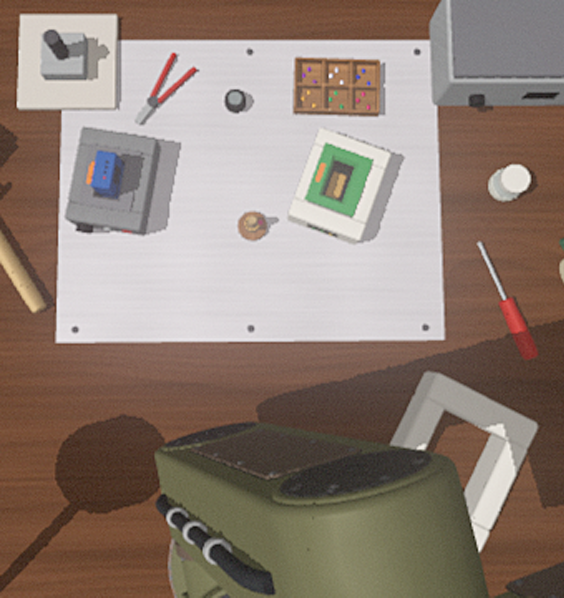

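View pics/side0c.png

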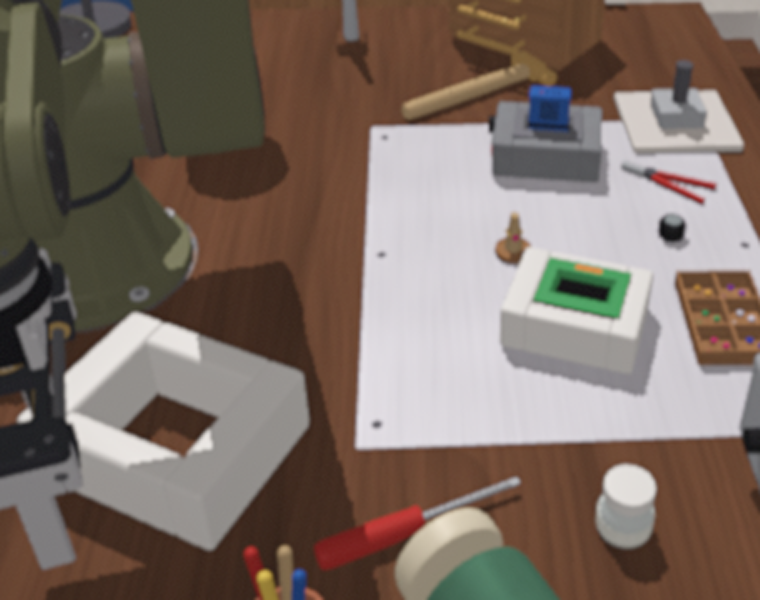

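The top view shows the unit with the blue pack at crop (105,175) and its orange tab to the left (+y). The small charger is at crop (340,185), turned about -18°, with a look-alike unit at the top left and a larger charger at the lower right. The side view agrees. I'll look at both from the wrist camera, charger first.

Call:
{"op": "send_rows", "data": {"series": [[[1,45,-24,-8,3],[1,90,-48,-16,7],[1,135,-72,-24,10],[1,180,-96,-32,14],[1,225,-120,-40,17],[1,270,-144,-48,20],[1,315,-168,-56,24],[1,360,-192,-64,27],[1,405,-216,-70,31],[1,450,-240,-70,34]]]}}

```text
clock: 1.5
eef_pos: [509.2, -180.6, 284.0]
eef_rot: [3.141, -0.002, -0.312]
wrist_force: [-0.5, -0.5, -0.0]
finger_gap: 93.8
```

```bash
python3 - <<'E'
from h import *
s=manip.read_state();print({k:np.round(s[k],3).tolist() for k in('clock','eef_pos','eef_rot','wrist_force')})
c=manip.camera('wrist');save(c,'w1');print(c['vfov'],c['cx'],c['cy'],np.round(c['T_tool_cam'],3).tolist())
P=toolpose(s)@c['T_tool_cam']
for r in manip.find_in('charger',c)[:3]:
    x,y,w,h=r['rect'];print(np.round(r['rect'],1).tolist(),round(r['conf'],2),np.round(atz(c,x+w/2,y+h/2,58,P),0))
E
```

```text
{'clock': 1.5, 'eef_pos': [509.238, -180.553, 284.005], 'eef_rot': [3.141, -0.002, -0.312], 'wrist_force': [-0.484, -0.465, -0.024]}
71.21778658325577 320.86213147218064 201.87100006302447 [[0.0, -0.962, -0.272, 79.007], [1.0, 0.001, -0.0, -1.356], [0.0, -0.272, 0.962, -171.234], [0.0, 0.0, 0.0, 1.0]]
[385.1, 276.3, 88.3, 93.1] 0.76 [ 221. -278.   58.]
[232.8, 79.8, 91.6, 114.0] 0.63 [ 586. -142.   58.]
```

View pics/w1.png

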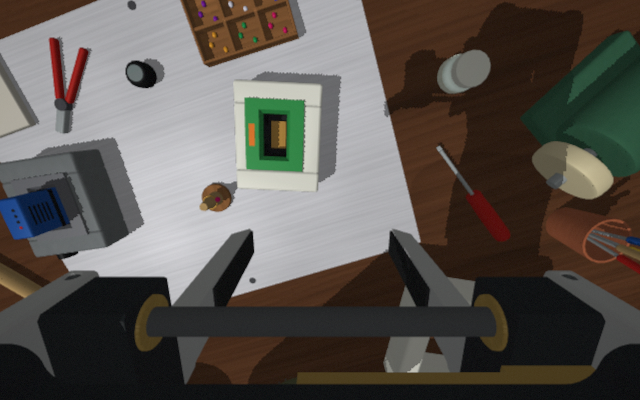

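The charger is at about (278,135), the bay at (275,135) and the orange mark is on the left. I'll move in for a better measurement.

Call:
{"op": "send_rows", "data": {"series": [[[1,13,-14,32,0],[1,26,-28,64,0],[1,40,-43,96,0],[1,50,-59,134,0],[1,50,-59,134,0],[1,50,-59,134,0]]]}}

```text
clock: 2.2
eef_pos: [573.2, -141.8, 149.5]
eef_rot: [3.141, 0.001, -0.309]
wrist_force: [-0.6, 0.2, 0.4]
finger_gap: 94.0
```

```bash
python3 - <<'E'
from h import *
s=manip.read_state();print({k:np.round(s[k],3).tolist() for k in('clock','eef_pos','eef_rot','qd')})
c=manip.camera('wrist');save(c,'w2')
P=toolpose(s)@c['T_tool_cam'];np.savez('w2.npz',P=P)
img=c['img'];hsv=cv2.cvtColor(img,cv2.COLOR_RGB2HSV)
g=((hsv[...,0]>40)&(hsv[...,0]<90)&(hsv[...,1]>100)&(hsv[...,2]>30)).astype(np.uint8)
n,l,st,ce=cv2.connectedComponentsWithStats(g)
i=1+np.argmax([s_[4] if 200<ce_[0]<440 else 0 for s_,ce_ in zip(st[1:],ce[1:])]);print(st[i])
m=(l==i).astype(np.uint8);cs,hi=cv2.findContours(m,cv2.RETR_CCOMP,cv2.CHAIN_APPROX_NONE)
for k,q in enumerate(cs):
    if cv2.contourArea(q)<200: continue
    w=np.array([atz(c,u,v,58,P)[:2] for u,v in q[:,0]],np.float32)
    print('green',hi[0][k][3],cv2.minAreaRect(q),cv2.minAreaRect(w))
cv2.imwrite('pics/w2c.png',cv2.resize(img[60:330,190:450,::-1],None,fx=2.2,fy=2.2,interpolation=2))
E
```

```text
{'clock': 2.2, 'eef_pos': [573.169, -141.764, 149.457], 'eef_rot': [3.141, 0.001, -0.309], 'qd': [-0.012, -0.043, -0.023, -0.0, 0.004, 0.003]}
[ 271  141   86  100 5854]
green -1 ((311.89141845703125, 190.28054809570312), (84.95135498046875, 96.55725860595703), 2.726310968399048) ((589.6184692382812, -136.70724487304688), (79.67767333984375, 96.04527282714844), 69.504150390625)
green 0 ((280.0, 191.0), (32.0, 10.0), 90.0) ((600.3812255859375, -107.41650390625), (9.809324264526367, 32.103790283203125), 70.30723571777344)
green 0 ((312.7704772949219, 189.99380493164062), (35.041259765625, 58.3570671081543), 1.5481576919555664) ((591.2874145507812, -137.3697967529297), (32.95193099975586, 58.21038055419922), 69.37318420410156)
```

View pics/w2c.png

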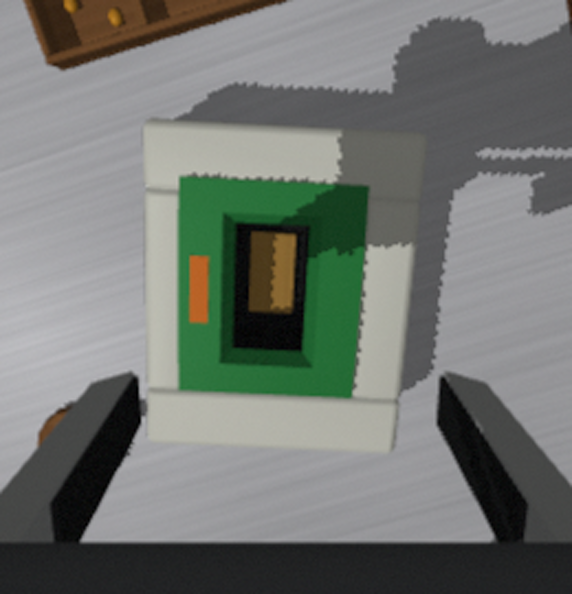

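The bay's hole centre is about (589.5, -136.5) at z=50, yaw about -20.5°, with the orange mark on +y. The green plate gives the same centre. Next is the unit.

Call:
{"op": "send_rows", "data": {"series": [[[1,-6,-24,-25,0],[1,-18,-67,-50,-1],[1,-30,-110,-50,-3],[1,-42,-153,-50,-5],[1,-54,-196,-50,-7],[1,-66,-239,-50,-9],[1,-78,-282,-50,-10],[1,-90,-325,-50,-10],[1,-93,-338,-50,-10],[1,-93,-338,-50,-10]]]}}

```text
clock: 3.25
eef_pos: [588.1, 209.7, 200.8]
eef_rot: [-3.141, -0.002, -0.133]
wrist_force: [0.5, -0.2, 0.5]
finger_gap: 93.9
```

```bash
python3 - <<'E'
from h import *
s=manip.read_state();print({k:np.round(s[k],3).tolist() for k in('clock','eef_pos','eef_rot','qd')})
c=manip.camera('wrist');save(c,'w3')
P=toolpose(s)@c['T_tool_cam'];print(P[:3,3])
img=c['img'];hsv=cv2.cvtColor(img,cv2.COLOR_RGB2HSV)
for nm,lo,hi in(('blue',100,128),('orange',5,20)):
    g=((hsv[...,0]>lo)&(hsv[...,0]<hi)&(hsv[...,1]>130)&(hsv[...,2]>40)).astype(np.uint8)
    cs,_=cv2.findContours(g,cv2.RETR_EXTERNAL,cv2.CHAIN_APPROX_NONE)
    for q in sorted(cs,key=cv2.contourArea)[-3:]:
        if cv2.contourArea(q)<60: continue
        w=np.array([atz(c,u,v,108,P)[:2] for u,v in q[:,0]],np.float32)
        print(nm,np.round(np.hstack(cv2.minAreaRect(q)),1),np.round(np.hstack(cv2.minAreaRect(w)),1))
for r in manip.silhouettes('pack_center',c)[:2]: print(r['rect'],r['conf'])
cv2.imwrite('pics/w3c.png',cv2.resize(img[60:330,190:450,::-1],None,fx=2.2,fy=2.2,interpolation=2))
E
```

```text
{'clock': 3.25, 'eef_pos': [588.114, 209.666, 200.782], 'eef_rot': [-3.141, -0.002, -0.133], 'qd': [-0.056, -0.01, 0.033, -0.006, -0.01, -0.025]}
[666.42264398 200.34590365 372.19817309]
blue [314.  196.5  63.   30.   90. ] [598.7 216.5  29.5  63.9  81.2]
orange [589.5  25.5  51.   99.   90. ] [717.8 -34.1  82.7  38.3  87.6]
orange [317.5 360.  261.   46.   -0. ] [403.1 241.2 311.2  66.3  82.5]
orange [135. 155. 310. 270.  90.] [646.5 413.3 298.8 293.4  83.7]
[292.4, 165.0, 38.9, 64.3] 0.95
[538.1, 0.0, 101.9, 51.8] 0.22
```

View pics/w3c.png

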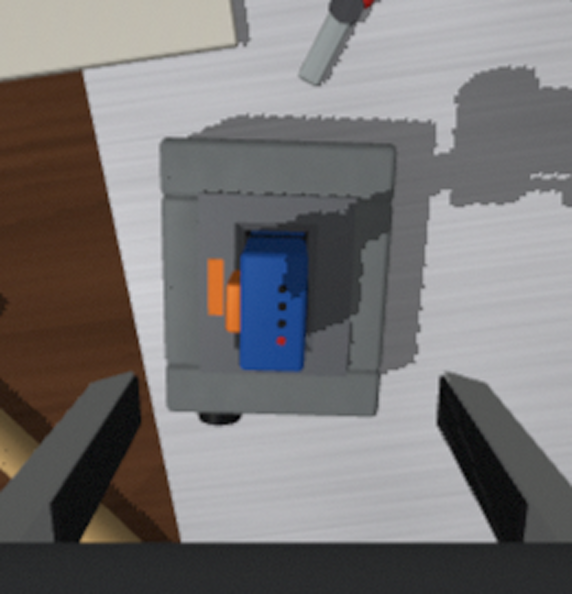

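The pack's top face is centred near full-image px (314,201), with the tab on the left (+y). That puts the pack at about (594,217), yaw about -8.8°. I'll lower around it and half close.

Call:
{"op": "send_rows", "data": {"series": [[[1,2,-4,30,0],[1,4,-8,60,1],[1,5,-8.2,90,1.2],[0.8,5,-8.2,112,1.2],[0.65,5,-8.2,126,1.2],[0.55,5,-8.2,126,1.2],[0.55,5,-8.2,126,1.2],[0.55,5,-8.2,126,1.2]]], "newtons": 4}}

```text
clock: 4.15
eef_pos: [594.7, 216.3, 74.7]
eef_rot: [-3.141, -0.002, -0.156]
wrist_force: [0.3, 0.6, 0.8]
finger_gap: 57.4
```

```bash
python3 - <<'E'
from h import *
s=manip.read_state();print({k:np.round(s[k],3).tolist() for k in('clock','eef_pos','eef_rot','wrist_force')})
c=manip.camera('wrist');save(c,'w4');img=c['img']
cv2.imwrite('pics/w4c.png',cv2.resize(img[100:400,160:480,::-1],None,fx=2,fy=2,interpolation=2))
E
```

```text
{'clock': 4.15, 'eef_pos': [594.726, 216.265, 74.676], 'eef_rot': [-3.141, -0.002, -0.156], 'wrist_force': [0.265, 0.611, 0.794]}
```

View pics/w4c.png

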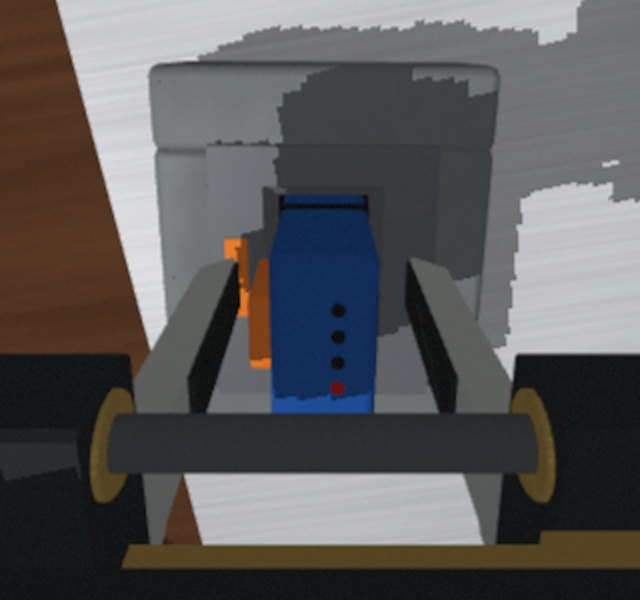

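The pack sits centred and aligned between the fingers, with the tab at (258,315) facing the left finger. I'll close lightly to feel for contact.

Call:
{"op": "send_rows", "data": {"series": [[[0.5,0,0,0,0],[0.48,0,0,0,0],[0.46,0,0,0,0],[0.44,0,0,0,0],[0.42,0,0,0,0],[0.42,0,0,0,0],[0.42,0,0,0,0]]], "newtons": 4}}

```text
clock: 4.9
eef_pos: [594.1, 216.7, 73.2]
eef_rot: [-3.141, -0.0, -0.156]
wrist_force: [0.4, 2.6, 2.5]
finger_gap: 39.6
```

Call:
{"op": "send_rows", "data": {"series": [[[0.4,0,0,0,0],[0.38,0,0,0,0],[0.36,0,0,0,0],[0.34,0,0,0,0],[0.32,0,0,0,0],[0.3,0,0,0,0],[0.3,0,0,0,0]]], "newtons": 20}}

```text
clock: 5.6
eef_pos: [593.8, 216.1, 72.7]
eef_rot: [3.141, 0.0, -0.156]
wrist_force: [1.5, -0.2, -2.5]
finger_gap: 29.9
```

Gap is 30 mm, so the tab is fully pressed, and the side force is about zero. I'll firm the grip and lift a little.

Call:
{"op": "send_rows", "data": {"series": [[[0.2,0,0,0,0],[0.2,0,0,0,0],[0.2,0,0,-1,0],[0.2,0,0,-2,0],[0.2,0,0,-3,0],[0.2,0,0,-4,0],[0.2,0,0,-5,0],[0.2,0,0,-5,0]]], "newtons": 28}}

```text
clock: 6.4
eef_pos: [594.0, 216.5, 78.2]
eef_rot: [-3.141, -0.0, -0.156]
wrist_force: [0.4, 0.4, -4.4]
finger_gap: 29.8
```

Call:
{"op": "send_rows", "data": {"series": [[[0.2,0,0,-3,0],[0.2,0,0,-7,0],[0.2,0,0,-11,0],[0.2,0,0,-16,0],[0.2,0,0,-21,0],[0.2,0,0,-26,0],[0.2,0,0,-32,0],[0.2,0,0,-38,0],[0.2,0,0,-44,0],[0.2,0,0,-50,0]]]}}

```text
clock: 7.4
eef_pos: [594.0, 216.4, 128.6]
eef_rot: [-3.142, -0.0, -0.156]
wrist_force: [-0.2, -0.4, -4.5]
finger_gap: 29.7
```

Call:
{"op": "send_rows", "data": {"series": [[[0.2,0,5,-20,0],[0.2,5,35,-38,1],[0.2,11,77,-38,2],[0.2,17,119,-38,4],[0.2,23,161,-38,6],[0.2,29,203,-38,8],[0.2,35,245,-38,10],[0.2,41,287,-38,11],[0.2,47,325,-38,11.6],[0.2,49.7,349,-38,11.6]]]}}

```text
clock: 8.4
eef_pos: [588.5, -138.8, 166.4]
eef_rot: [3.141, -0.0, -0.361]
wrist_force: [0.2, -0.7, -4.3]
finger_gap: 29.8
```

Call:
{"op": "send_rows", "data": {"series": [[[0.2,0,0,0,0],[0.2,0,0,0,0],[0.2,0,0,0,0]]]}}

```text
clock: 8.7
eef_pos: [588.9, -135.1, 166.2]
eef_rot: [-3.141, -0.0, -0.358]
wrist_force: [-0.0, -0.2, -4.2]
finger_gap: 30.1
```

```bash
python3 - <<'E'
from h import *
s=manip.read_state();print({k:np.round(s[k],3).tolist() for k in('clock','eef_pos','eef_rot','wrist_force')})
c=manip.camera('wrist');save(c,'w5');img=c['img'].copy()
P=toolpose(s)@c['T_tool_cam']
from scipy.spatial.transform import Rotation as R
def draw(cx,cy,z,yaw,a,b,col):
    q=[proj(c,[cx+np.cos(yaw)*x-np.sin(yaw)*y,cy+np.sin(yaw)*x+np.cos(yaw)*y,z],P) for x,y in((a,b),(-a,b),(-a,-b),(a,-b))]
    cv2.polylines(img,[np.round(np.array(q)*4).astype(np.int32)],True,col,1,cv2.LINE_AA,2)
draw(589.5,-136.5,58,-.358,34.25,21.25,(255,0,0)) # mouth
draw(589.5,-136.5,50,-.358,29.25,16.25,(255,255,0))
t=s['eef_pos'];draw(t[0],t[1],t[2]+35,s['eef_rot'][2],28,15,(255,0,255)) # pack top
cv2.imwrite('pics/w5c.png',cv2.resize(img[100:330,190:450,::-1],None,fx=2.5,fy=2.5,interpolation=2))
E
```

```text
{'clock': 8.7, 'eef_pos': [588.916, -135.109, 166.181], 'eef_rot': [-3.141, -0.0, -0.358], 'wrist_force': [-0.022, -0.174, -4.175]}
```

View pics/w5c.png

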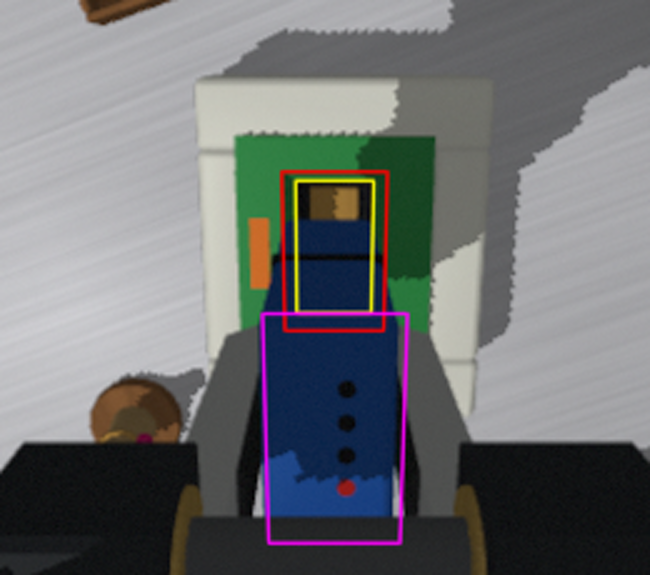

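The bay overlay fits the visible hole. The pack overlay looks 2 mm or so off in y, so I'll check it numerically.

```bash
python3 - <<'E'
from h import *
s=manip.read_state();c=manip.camera('wrist');img=c['img']
P=toolpose(s)@c['T_tool_cam'];hsv=cv2.cvtColor(img,cv2.COLOR_RGB2HSV)
g=(hsv[...,0]>100)&(hsv[...,0]<128)&(hsv[...,1]>120)
for r in range(184,306,6):
    k=np.where(g[r,270:370])[0]+270
    if len(k): print(r,k.min(),k.max(),(k.min()+k.max())/2)
t=s['eef_pos'];y=s['eef_rot'][2]
for z in(-61,-40,-20,0,20,35):
    print(z,[np.round(proj(c,[t[0]+np.cos(y)*28-np.sin(y)*b,t[1]+np.sin(y)*28+np.cos(y)*b,t[2]+z],P),1).tolist() for b in(15,-15)])
# bay dark/green rows
for r in(174,177,180,183): print(r,''.join('G' if 40<h<90 and sa>100 and v>75 else 'g' if 40<h<90 and sa>100 else '.' for h,sa,v in hsv[r,295:350]))
E
```

```text
190 304 338 321.0
196 303 339 321.0
202 302 339 320.5
208 299 343 321.0
214 298 344 321.0
220 297 345 321.0
226 295 347 321.0
232 294 348 321.0
238 294 348 321.0
244 294 348 321.0
250 294 348 321.0
256 293 349 321.0
262 294 348 321.0
268 294 348 321.0
274 294 348 321.0
280 294 348 321.0
286 295 347 321.0
292 295 346 320.5
298 296 346 321.0
304 296 346 321.0
-61 [[304.9, 185.3], [340.2, 185.4]]
-40 [[303.4, 191.1], [342.0, 191.2]]
-20 [[301.7, 197.8], [344.0, 197.8]]
0 [[299.6, 205.8], [346.5, 205.8]]
20 [[297.0, 215.8], [349.6, 215.8]]
35 [[294.6, 225.0], [352.4, 225.1]]
174 GGGGGGGGGggggg..............................ggggggggggg
177 GGGGGGGGGggggg..............................ggggggggggg
180 GGGGGGGGGggggg..............................ggggggggggg
183 GGGGGGGGGggggg..............................ggggggggggg
```

Relative to the pack as seen (col 321), the bay is about 1 mm ahead in x and 2.5 mm to tool +y. I'll lower into the lead-in.

Call:
{"op": "send_rows", "data": {"series": [[[0.2,1,2.5,0,0],[0.2,1,2.5,10,0],[0.2,1,2.5,22,0],[0.2,1,2.5,34,0],[0.2,1,2.5,40,0],[0.2,1,2.5,44,0],[0.2,1,2.5,44,0]]]}}

```text
clock: 9.5
eef_pos: [588.7, -138.7, 121.4]
eef_rot: [3.142, 0.001, -0.359]
wrist_force: [-0.9, 0.3, -3.4]
finger_gap: 29.7
```

Call:
{"op": "send_rows", "data": {"series": [[[0.2,0,0,1.5,0],[0.2,0,0,3,0],[0.2,0,0,4.5,0],[0.2,0,0,6,0],[0.2,0,0,7,0],[0.2,0,0,7,0]]]}}

```text
clock: 10.1
eef_pos: [588.8, -138.7, 114.9]
eef_rot: [3.142, 0.0, -0.358]
wrist_force: [0.1, -0.4, -3.4]
finger_gap: 29.7
```

```bash
python3 - <<'E'
from h import *
s=manip.read_state();print({k:np.round(s[k],3).tolist() for k in('eef_pos','eef_rot','wrist_force','moment')})
c=manip.camera('wrist');cv2.imwrite('pics/w6c.png',cv2.resize(c['img'][80:330,190:450,::-1],None,fx=2.2,fy=2.2,interpolation=2))
E
```

```text
{'eef_pos': [588.826, -138.706, 114.887], 'eef_rot': [3.142, 0.0, -0.358], 'wrist_force': [0.124, -0.421, -3.432], 'moment': [-0.006, -0.011, 0.008]}
```

View pics/w6c.png

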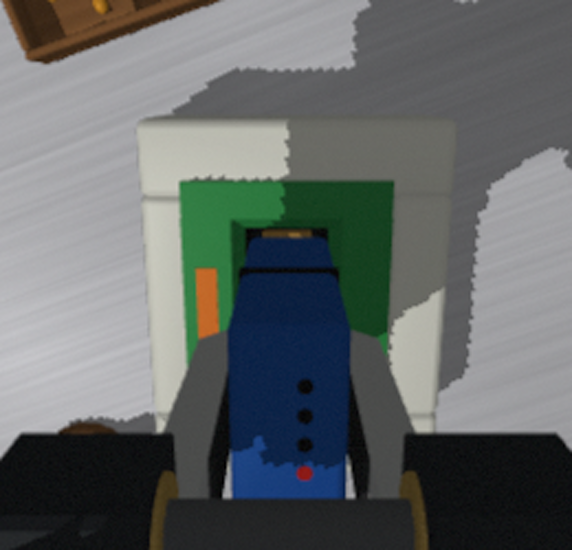

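The pack is centred in the bay, between hole edges at about 246 and 328, with no contact force. I'll continue gently.

Call:
{"op": "send_rows", "data": {"series": [[[0.2,0,0,1,0],[0.2,0,0,2,0],[0.2,0,0,3,0],[0.2,0,0,4,0],[0.2,0,0,5,0],[0.2,0,0,6,0],[0.2,0,0,7,0],[0.2,0,0,8,0],[0.2,0,0,8,0]]]}}

```text
clock: 11.05
eef_pos: [588.8, -138.7, 106.9]
eef_rot: [3.142, 0.0, -0.359]
wrist_force: [0.5, 1.3, -4.5]
finger_gap: 30.0
```

Call:
{"op": "send_rows", "data": {"series": [[[0.2,0,0,2,0],[0.2,0,0,4,0],[0.2,0,0,6,0],[0.2,0,0,8,0],[0.2,0,0,10,0],[0.2,0,0,12,0],[0.2,0,0,14,0],[0.2,0,0,16,0],[0.2,0,0,18,0],[0.2,0,0,18,0]]]}}

```text
clock: 12.05
eef_pos: [588.8, -138.7, 88.7]
eef_rot: [-3.142, 0.0, -0.358]
wrist_force: [0.7, 0.0, -4.3]
finger_gap: 30.1
```

Call:
{"op": "send_rows", "data": {"series": [[[0.2,0,0,2,0],[0.2,0,0,4,0],[0.2,0,0,6,0],[0.2,0,0,8,0],[0.2,0,0,10,0],[0.2,0,0,11,0],[0.2,0,0,11,0]]]}}

```text
clock: 12.75
eef_pos: [589.0, -138.8, 78.3]
eef_rot: [3.142, -0.0, -0.358]
wrist_force: [-1.9, -0.2, 2.0]
finger_gap: 30.1
```

Call:
{"op": "send_rows", "data": {"series": [[[0.2,0,0,0.7,0],[0.2,0,0,1.3,0],[0.2,0,0,2,0],[0.2,0,0,2,0]]]}}

```text
clock: 13.15
eef_pos: [589.0, -138.8, 76.2]
eef_rot: [3.142, -0.0, -0.358]
wrist_force: [-2.3, 1.4, 3.1]
finger_gap: 29.8
```

Call:
{"op": "send_rows", "data": {"series": [[[0.2,0,0,0.7,0],[0.2,0,0,1.4,0],[0.2,0,0,2,0],[0.2,0,0,2,0]]]}}

```text
clock: 13.55
eef_pos: [589.0, -138.8, 74.1]
eef_rot: [-3.142, -0.0, -0.358]
wrist_force: [-3.0, 0.5, 4.4]
finger_gap: 29.7
```

Call:
{"op": "send_rows", "data": {"series": [[[0.2,0,0,0.5,0],[0.2,0,0,1,0],[0.2,0,0,1,0]]]}}

```text
clock: 13.85
eef_pos: [589.0, -138.8, 73.1]
eef_rot: [-3.142, -0.0, -0.359]
wrist_force: [-2.0, 0.6, 5.6]
finger_gap: 29.8
```

Call:
{"op": "send_rows", "data": {"series": [[[0.2,0,0,0.3,0],[0.2,0,0,0.6,0],[0.2,0,0,0.6,0]]]}}

```text
clock: 14.15
eef_pos: [589.0, -138.8, 72.7]
eef_rot: [3.142, -0.0, -0.358]
wrist_force: [-3.3, 1.1, 7.8]
finger_gap: 29.8
```

Call:
{"op": "send_rows", "data": {"series": [[[0.2,0,0,0.2,0],[0.2,0,0,0.4,0],[0.2,0,0,0.4,0]]]}}

```text
clock: 14.45
eef_pos: [589.0, -138.8, 72.7]
eef_rot: [3.142, -0.001, -0.358]
wrist_force: [-4.8, 0.1, 10.9]
finger_gap: 30.0
```

The pack is on the hard floor with about 15 N of press. Opening now.

Call:
{"op": "send_rows", "data": {"series": [[[0.9,0,0,0,0],[0.9,0,0,0,0],[0.9,0,0,0,0],[0.9,0,0,0,0],[0.9,0,0,0,0]]]}}

```text
clock: 14.95
eef_pos: [588.8, -138.9, 71.7]
eef_rot: [3.141, 0.0, -0.359]
wrist_force: [1.0, 0.7, -0.5]
finger_gap: 66.7
```

Call:
{"op": "send_rows", "data": {"series": [[[1,0,0,-8,0],[1,0,0,-25,0],[1,0,0,-50,0],[1,0,0,-80,0],[1,0,0,-105,0],[1,0,0,-128,0],[1,0,0,-128,0],[1,0,0,-128,0]]]}}

```text
clock: 15.75
eef_pos: [588.8, -138.8, 199.9]
eef_rot: [-3.142, -0.0, -0.359]
wrist_force: [-0.8, -0.3, -0.5]
finger_gap: 93.9
```

```bash
python3 - <<'E'
from h import *
s=manip.read_state();print({k:np.round(s[k],3).tolist() for k in('clock','eef_pos','eef_rot','wrist_force','finger_gap')})
c=manip.camera('wrist');P=toolpose(s)@c['T_tool_cam'];img=c['img'].copy()
# pack top front edge at z=110 (held) vs 106 (below) for comparison
y=-.358
for z,col in((110,(255,0,255)),(114,(0,255,255))):
    q=[proj(c,[589.0+.0+np.cos(y)*a-np.sin(y)*b,-137.6+np.sin(y)*a+np.cos(y)*b,z],P) for a,b in((28,15),(-28,15),(-28,-15),(28,-15))]
    print(z,np.round(q,1).tolist())
hsv=cv2.cvtColor(img,cv2.COLOR_RGB2HSV);g=((hsv[...,0]>100)&(hsv[...,0]<128)&(hsv[...,1]>120)).astype(np.uint8)
k=max(cv2.findContours(g[100:300,250:400],0,2)[0],key=cv2.contourArea);print('blue',np.array(cv2.boundingRect(k))+[250,100,0,0])
cv2.imwrite('pics/w7c.png',cv2.resize(img[80:310,190:450,::-1],None,fx=2,fy=2,interpolation=2))
c=manip.camera('side');cv2.imwrite('pics/s7c.png',cv2.resize(c['img'][190:300,320:440,::-1],None,fx=5,fy=5,interpolation=2))
for z in(104,108,112,116): print('side z',z,np.round(proj(c,[589,-137.6,z]),1))
for q in((28,-15),(-28,-15)): # lower visible face (-y) top corners
    for z in(110,114): print(q,z,np.round(proj(c,[589+np.cos(y)*q[0]-np.sin(y)*q[1],-137.6+np.sin(y)*q[0]+np.cos(y)*q[1],z]),1))
a=cv2.imread('pics/w7c.png');b=cv2.imread('pics/s7c.png');h=min(a.shape[0],460)
b=cv2.resize(b,(280*1,256));o=np.zeros((460,800,3),np.uint8);o[:,:520]=a;o[:256,520:]=b;cv2.imwrite('pics/f7.png',o)
E
```

```text
{'clock': 15.75, 'eef_pos': [588.783, -138.782, 199.911], 'eef_rot': [-3.142, -0.0, -0.359], 'wrist_force': [-0.847, -0.331, -0.527], 'finger_gap': 93.876}
110 [[305.3, 179.1], [306.2, 234.0], [336.0, 234.0], [336.9, 179.1]]
114 [[305.1, 179.9], [306.0, 235.5], [336.2, 235.5], [337.1, 179.9]]
blue [305 169  32  65]
side z 104 [383.6 226. ]
side z 108 [383.7 224.6]
side z 112 [383.9 223.1]
side z 116 [384.  221.7]
(28, -15) 110 [395.3 230.5]
(28, -15) 114 [395.5 229. ]
(-28, -15) 110 [369.6 225.4]
(-28, -15) 114 [369.7 224. ]
```

View pics/f7.png

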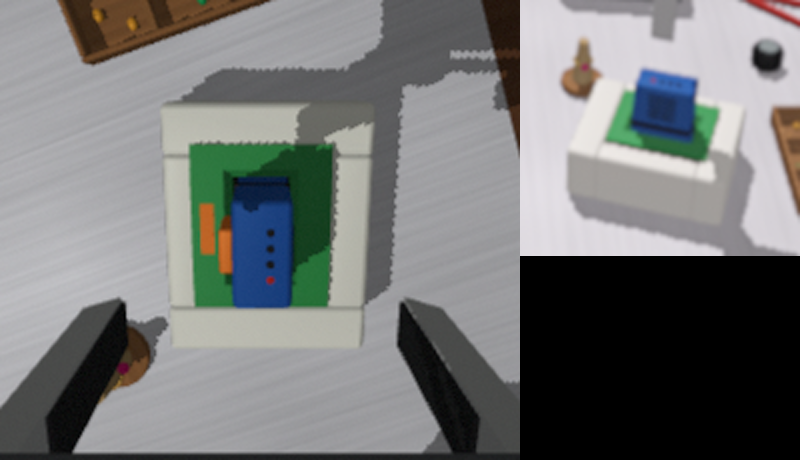

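The pack sits in the bay with its tab sprung out (crop 226,245). The height fits about 110 mm, which means held, but the resolution is marginal. I'll confirm with a soft fingertip touch on the top.

Call:
{"op": "send_rows", "data": {"series": [[[0,0,2,15,0],[0,0,2,30,0],[0,0,2,45,0],[0,0,2,60,0],[0,0,2,70,0],[0,0,2,75,0],[0,0,2,76,0],[0,0,2,76,0],[0,0,2,76,0]]], "newtons": 5}}

```text
clock: 16.75
eef_pos: [588.5, -140.7, 124.7]
eef_rot: [-3.142, -0.001, -0.358]
wrist_force: [0.4, 0.1, 0.3]
finger_gap: 25.4
```

Call:
{"op": "send_rows", "data": {"series": [[[0,0,0,1,0],[0,0,0,2,0],[0,0,0,2,0],[0,0,0,2,0]]]}}

```text
clock: 17.15
eef_pos: [588.2, -140.6, 122.1]
eef_rot: [3.142, -0.0, -0.358]
wrist_force: [0.7, -0.1, -0.2]
finger_gap: 0.3
```

Call:
{"op": "send_rows", "data": {"series": [[[0,0,0,0.7,0],[0,0,0,1.5,0],[0,0,0,1.5,0],[0,0,0,1.5,0]]]}}

```text
clock: 17.55
eef_pos: [588.2, -140.6, 120.5]
eef_rot: [3.142, 0.0, -0.358]
wrist_force: [0.3, -0.1, -0.6]
finger_gap: 0.4
```

There's no contact with the tips at 112.5 mm. An unheld pack would stand at 114 mm or more, so it is latched. I'll back away, check once more and hand in.

Call:
{"op": "send_rows", "data": {"series": [[[0,0,0,-20,0],[0,0,0,-60,0],[0,0,0,-100,0],[0,0,0,-130,0],[0,0,0,-130,0],[0,0,0,-130,0]]]}}

```text
clock: 18.15
eef_pos: [588.2, -140.6, 250.5]
eef_rot: [-3.142, -0.0, -0.358]
wrist_force: [-1.1, 0.1, -1.5]
finger_gap: 0.2
```

```bash
python3 - <<'E'
from h import *
s=manip.read_state();print(np.round(s['eef_pos'],1),s['clock'],np.round(s['wrist_force'],1))
c=manip.camera('side');print([(r['rect'],r['conf']) for r in manip.find_in('pack_center',c)[:2]])
a=cv2.imread('pics/side0.png').astype(int);d=np.abs(c['img'][...,::-1].astype(int)-a).sum(2)
for t in('ring_stand','loupe','pliers','gem_tray'):
    r=manip.find_in(t,c)[:1]; print(t,r and r[0]['rect'])
print(manip.sign_off())
E
```

```text
[ 588.2 -140.6  250.5] 18.15 [-1.1  0.1 -1.5]
[([370.3, 217.2, 27.8, 31.4], 0.84), ([337.6, 207.6, 16.0, 25.9], 0.19)]
ring_stand [337.9, 208.2, 12.5, 23.4]
loupe [419.8, 207.5, 10.5, 13.3]
pliers [401.2, 181.0, 46.2, 21.0]
gem_tray [429.0, 232.5, 51.2, 48.5]
the job is handed in; nothing more can be done
None
```

The battery pack is now in the smaller white charger, with its tab on the orange-mark side, and the job was handed in at about 18 s of the 69 s allowed.

- **Lifting it out:** I pressed the tab fully in (fingers 30 mm apart, 28 N of grip) and lifted the pack straight out. The readings between steps showed only about the pack's weight (4.4 N), so the latch did not catch.
- **Seating it:** I lowered it into the charger bay using the wrist camera, with next to no side force. I stopped when it would go no lower, at about 15 N of push, then let go.
- **Last checks:** The picture shows the pack square in the bay with the tab sprung out. A fingertip probe down to 112.5 mm met nothing. A pack that was not held would stand at 114 mm or more and a latched one at 110 mm, so it is hanging by its tooth.
- **Limits of these checks:** I did not test the latch by pulling on the pack. The height seen in the camera agreed with 110 mm, but only to within a pixel or so. I did not compare the bystanders' positions with the first picture. The ring stand, loupe, pliers and tray were all found in the last one, and no unexpected contact force was read near them.

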